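# Load the bench press and trip its guarded lever

## Robot

A 6-joint arm with a two-finger parallel gripper is mounted at the origin on the work surface. World frame = base frame: x ahead of the robot, y to its left, z up, the work surface at z = 0. Lengths are in m, angles in degrees, forces in N, time in s.
With the tool pointing down it reaches from about 0.25 to 0.725 m from the base axis. Payload 9.7 kg.
Tool frame: the origin (TCP) lies on the centre line of the jaws, within the pads' length; the fingertips stand bot.nose_length ahead of it and the grasp point (between the pads) lies 11 mm behind it (bot.nose_length is the distance from the TCP to the fingertips, in m); z points along the fingers, y is the line along which they close (so a half turn about z gives the same grasp; the last joint's range is limited). The gripper opens to 85 mm and grips with 20 to 120 N. Pads are 22 mm wide; open, the fingers measure 114 mm over their backs; the gripper's body (76 mm by 85 mm) begins 54 mm behind the grasp point. The pads swing forward as they close: fully open they stand 13 mm farther back than shut.
Start: joints at [-66.864, 4.979, 10.078, 95.1, 0, 90], TCP at [0.216, -0.506, 0.216] pointing down, gripper open.
Joint ranges: [-179.16, 179.16], [-48.56, 103.87], [-65.8, 70.77], [-126.05, 130.52], [-82.76, 87.17], [-180, 180]. Speed limits (degrees/s): [127.2, 127.2, 147.25, 180, 180, 180].

## Interface

Orientations are given as [roll, pitch, yaw] about the fixed x, y, z axes, in that order (R = Rz(yaw) Ry(pitch) Rx(roll)).
In Python, from workcell import bot gives the robot as it stands. The module is installed in compiled form; this text tells all that it offers.
- The arm moves only by the shell command python3 -m inch 'ROWS' [OPENING] [FORCE]. ROWS is JSON, a list of rows, each a list of 4 numbers: the shift along the world's x, y, z in cm, then the turn about the world's z in degrees. A call has exactly 8 rows; each row is the pose to reach, as a shift and turn from the pose commanded when the call began; what a row does not reach only later rows make up. A row lasts 1/8 s, in which the tool goes at most 62.5 mm and 10.7 degrees, less where a joint would pass 70% of its speed; a pose out of reach is approached as far as the arm can. A call with a gripper value outside its range is refused whole. OPENING is the finger opening in cm, from 0 to 8.54, set as the call begins (- or left out, the last holds). The fingers move at their own pace and stop on an object; FORCE is the grip in N (left out, the last holds). Time passes only in rows, so rows that repeat a pose let the fingers close, or fill a call up. It gives the time, the measured TCP pose, the force, the opening and the grip force at its end, in the units of the state.
- bot.get_obs(): the state, without advancing time (a new reading comes with each control period).
- bot.camera(name): name is "scene" or "side" or "wrist"; returns a dict with "img" (384x512x3 uint8, red, green, blue), "fovy" (degrees; the focal length in pixels is half the picture's height over the tangent of half this angle, whatever the lens; pixels are square), "cx", "cy" (the principal point, pixels), "R" (3x3) and "t" (3): a world point X has camera coordinates R X + t; the wrist camera has in their place "mount" (4x4, takes a point from camera to tool coordinates, whose origin is the TCP and whose axes are the flange's). Camera axes: x right, y down, z forward; pixel columns grow to the right and rows downward; lengths in m; the calibration is good to about 2 mm. A picture is of the moment at which its call begins: read the wrist's pose just before it. There is no depth.
- bot.job_done(): hands the job in; it is judged then, once.
Trained networks look in a picture, given as the dict that the camera call returned (one of the last four; its "shot" number tells which), for a name from the list of things; names that differ only in an ending like _2 or _b are one class to them, and where a whole thing is asked for, a point or a joint stands for the part that bears it (a point fixed in the world has none). Each returns a list of dicts, best first, with "score" (0 to 1); they miss things now and then, are a little off and sometimes report something else, mostly with a low value. They report only what shows in the picture. A call takes as long as a camera call.
- bot.find_in(thing, picture): "point" ([column, row] in pixels, amid what is visible of it).
- bot.landmark_of(thing, picture): "point" ([column, row] in pixels: a listed point, or the origin of a listed thing).
The state is a dict: "time": time; "q": joint angles; "qd": joint speeds; "joint_efforts": joint torques, N m; "ee_pos": TCP position; "tcp_rot": TCP orientation; "wrist_force": force on the tool from outside, world axes, zero at the start; "torque": the same for the moment, N m; "opening": finger opening in m; "grasp_force": force on a finger pad.
Only numpy, scipy, OpenCV 4.12 (cv2) and the standard library are available. Lean on these libraries where they do the work, as an engineer would, in place of code of your own. Each camera call takes 0.05 s, during which the arm holds its last target. There are 200 camera calls.

## Task

Push the blue carriage with the bearing along the press's guide rails until it is fully home against the red end stop, sliding it and never lifting it. Then reach down through the window of the yellow guard and press the red lever all the way down; it stays down. Come back out without ever touching the yellow guard, and leave everything else on the bench where it stands.

Things in the scene. Friction and masses are not known exactly. Their poses are not given: they have to be found in the camera images.
- press: Grey bench press fixed on the bench, bed 310 (its x) x 130 x 30 mm tall. Origin: centre of the bed's underside, z up; x runs along the rails towards the red end stop. Two steel guide rails, inner faces at y = -30 and +30 mm, tops at z = 42 mm, from x = -150 to +125 mm. Stands left or right of the robot's centre line, yaw varies.
- end_stop (a point): Centre of the near face of the red end stop, at x = 125 mm, z = 45 mm of the press; its top is at z = 60 mm.
- ram_tip (a point): Lower end of the press's ram, at x = 100 mm, z = 85 mm of the press. It hangs from a yellow crossbar (x = 70 to 130 mm, 135 mm wide in y, z = 114 to 136 mm) on two posts, with a cylinder on top that reaches z = 208 mm.
- carriage: Loose blue carriage, 0.35 to 0.7 kg, on the press's bed (z = 30 mm) between the rails, 2 mm play each side. 130 mm long (x, along the rails), 56 wide, slab 24 tall; steel bearing fixed on it at x = +40 mm, top z = 40 mm. Origin: centre of the underside. Fully home its front end (x = +65 mm) meets the stop, origin at x = +60 mm of the press; starts 40 to 90 mm short. Slides at 2 to 9 N.
- push_face (a point): Centre of the rear face of the carriage's upright push plate (10 mm thick, 56 mm wide, top 74 mm above the carriage's underside), 65 mm behind the carriage's origin and 49 mm above its underside. Push here, towards the press's +x.
- guard: Yellow sheet-metal guard fixed over a grey valve box, 150 x 150 mm, closed on all sides, its flat top 130 mm above the bench and 10 mm thick, with one square window 90 x 90 mm, edges along its x and y. Origin: centre of the window at the upper face, z up. Nothing may touch it. Stands on the other side of the robot's centre line from the press; yaw varies.
- lever (a joint): Angle of the red-ended lever under the guard's window, rad: 0 is right up, 0.40 is fully down at its limit. Starts between 0 and 0.06. Needs about 6 N at the pad, and stays where it is left.
- lever_pad (a point): Centre of the upper face of the lever's red pad (36 x 40 mm), seen in the middle of the window; the hinge lies 64 mm from it towards the guard's +x, under the rim. The pad starts 13 to 17 mm below the guard's upper face; fully down it is about 39 mm below it, having moved less than 2 mm sideways.
- socket: Bystander, to be left alone: steel hex socket standing upright, 30 mm across, 40 mm tall. Origin at the underside's centre.
- bearing: Bystander, to be left alone: spare steel bearing ring lying flat, 42 mm across, 15 mm thick. Origin at the underside's centre.
- drift: Bystander, to be left alone: brass drift pin standing upright, 16 mm across, 60 mm tall. Origin at the underside's centre.
- screwdriver: Bystander, to be left alone: yellow-handled screwdriver lying flat. Origin at the underside's centre.
- wrench: Bystander, to be left alone: steel wrench lying flat. Origin at the underside's centre.
- spray_red: Bystander, to be left alone: red spray can, 56 mm across, 170 mm tall. Origin at the underside's centre.
- spray_white: Bystander, to be left alone: white spray can, 56 mm across, 170 mm tall. Origin at the underside's centre.
- grease_jar: Bystander, to be left alone: yellow grease jar with black cap, 70 mm across, 80 mm tall. Origin at the underside's centre.

How it is judged (in metres and radians):
On the way, in this order (a step that is already met when the one before it is completed fails the run):
1. the carriage is home against the stop, the lever still up (x of carriage in the frame of press above 0.056 m and z of carriage in the frame of press below 0.034 m and angle between carriage's own z axis and vertical below 0.05 rad and value of joint lever below 0.15 rad), for 0.2 s.
2. the lever is pressed all the way down, the carriage home (x of carriage in the frame of press above 0.056 m and z of carriage in the frame of press below 0.034 m and angle between carriage's own z axis and vertical below 0.05 rad and value of joint lever above 0.36 rad), for 0.1 s.
At the end, for the whole second after the job is handed in: The carriage rests flat on the bed within 4 mm of its home place against the stop, and the lever is down (joint above 0.36 of 0.40 rad) (all of step 2 and linear speed of carriage below 0.01 m/s); the robot touches nothing.
It fails at once if something touches the yellow guard (contact force between guard and anything else above 0.3 N).
It fails at once if the carriage is lifted (10 mm) or tipped (z of carriage in the frame of press above 0.04 m or angle between carriage's own z axis and vertical above 0.2 rad).
It fails at once if the lever is pressed while the carriage is not home (value of joint lever above 0.2 rad and x of carriage in the frame of press below 0.052 m).
It fails at once if a bystander is moved by more than 30 mm (distance of any of socket, bearing, drift, screwdriver, wrench, spray_red, spray_white, grease_jar from where it was at the start of the episode above 0.03 m).
It also fails if it takes over 51 s, if anything falls off the work surface, if the arm or the gripper's body presses on something with over 40 N, if the wrist force passes 120 N, or if a joint passes its speed limit or range.

## Working session

There is one attempt and no reset: what is moved stays moved. The work goes in short steps, Python scripts to look and compute and a shell command to move; the robot and the scene stay as the last step left them, time stands still between calls to the robot, and variables do not carry over. Pictures are saved under pics/ and viewed, at most 10 in all, crops included, and the job is handed in when it is done.

```bash
mkdir -p pics; cat > h.py <<'E'
import numpy as np, cv2
from workcell import bot
def K(c):
    f=c["img"].shape[0]/2/np.tan(np.radians(c["fovy"])/2); return f
def ray(c,p,pose=None):
    d=np.array([(p[0]-c["cx"])/K(c),(p[1]-c["cy"])/K(c),1.])
    R,t=np.array(c["R"]),np.array(c["t"])
    return -R.T@t, R.T@d
def at_z(c,p,z):
    o,d=ray(c,p); return o+d*(z-o[2])/d[2]
def tri(rs):
    A=0;b=0
    for o,d in rs:
        d=d/np.linalg.norm(d);P=np.eye(3)-np.outer(d,d);A=A+P;b=b+P@o
    return np.linalg.solve(A,b)
E
python3 - <<'E'
from h import *
cs={n:bot.camera(n) for n in("scene","side")}
for n,c in cs.items(): cv2.imwrite(f"pics/{n}.png",c["img"][...,::-1]); print(n,c["fovy"],-np.array(c["R"]).T@c["t"])
print(bot.nose_length)
for th in["press","end_stop","ram_tip","carriage","push_face","guard","lever_pad","socket","bearing","drift","screwdriver","wrench","spray_red","spray_white","grease_jar"]:
    r={n:bot.landmark_of(th,c)[:1] for n,c in cs.items()}
    s=[(n,np.round(v[0]["point"],1).tolist(),round(v[0]["score"],2)) for n,v in r.items() if v]
    x=tri([ray(cs[n],p) for n,p,_ in s]) if len(s)==2 else None
    z0=[np.round(at_z(cs[n],p,0),3).tolist() for n,p,_ in s]
    print(th,s,None if x is None else x.round(3),z0 if x is None else '')
E
```

```text
scene 43.59462788784401 [ 1.22882889 -0.77815494  1.00768281]
side 55.5356429395906 [0.13099162 0.58328469 0.77192224]
0.008
press [('scene', [213.1, 256.2], 0.56), ('side', [278.9, 186.3], 0.77)] [ 0.562 -0.207  0.001] 
end_stop [('scene', [239.6, 274.0], 0.67), ('side', [248.2, 159.2], 0.76)] [ 0.69  -0.23   0.048] 
ram_tip [('scene', [231.9, 258.8], 0.66), ('side', [254.9, 152.2], 0.85)] [ 0.663 -0.229  0.086] 
carriage [('scene', [209.7, 241.9], 0.72), ('side', [276.5, 181.8], 0.73)] [ 0.552 -0.192  0.037] 
push_face [('scene', [190.8, 221.6], 0.76), ('side', [188.7, 238.9], 0.68)] [ 0.546 -0.02   0.008] 
guard [('scene', [312.5, 156.3], 0.93), ('side', [184.6, 233.2], 0.62)] [0.598 0.19  0.131] 
lever_pad [('scene', [305.3, 161.3], 0.41), ('side', [188.4, 237.6], 0.7)] [0.587 0.182 0.113] 
socket [('scene', [252.4, 207.3], 0.44)] None [[0.519, 0.014, 0.0]]
bearing [('scene', [264.3, 221.0], 0.59), ('side', [235.4, 222.3], 0.46)] [ 0.586 -0.006 -0.   ] 
drift [('scene', [288.1, 232.3], 0.64), ('side', [207.8, 212.5], 0.47)] [0.674 0.004 0.003] 
screwdriver [('scene', [131.4, 274.2], 0.69), ('side', [313.2, 141.2], 0.73)] [ 0.524 -0.413  0.079] 
wrench [('scene', [307.1, 136.5], 0.56), ('side', [177.8, 372.7], 0.68)] [0.437 0.409 0.014] 
spray_red [('scene', [309.5, 135.9], 0.7), ('side', [270.7, 150.2], 0.62)] [0.565 0.04  0.285] 
spray_white [('scene', [127.7, 329.9], 0.73), ('side', [316.5, 140.2], 0.87)] [ 0.572 -0.506  0.005] 
grease_jar [('scene', [353.1, 162.1], 0.85), ('side', [114.1, 334.2], 0.91)] [ 0.626  0.418 -0.011]
```

View pics/scene.png

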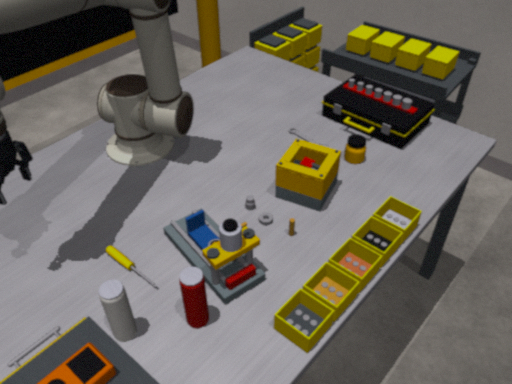

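View pics/side.png

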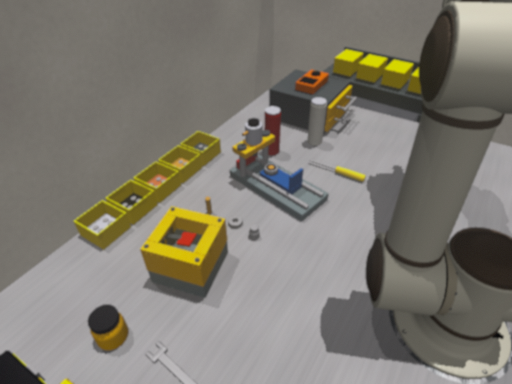

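The scene picture shows the press at about (215,255), with the blue plate at (197,218), and the guard with its red pad at (308,165). In the side picture the carriage is at (285,178) and the guard at (185,240). The pairs agree, except push_face in the side view, which actually hit the lever pad. Next I move above and behind the press for a closer look.

```bash
python3 -m inch '[[2.5,4.5,1],[5,9,2],[7.5,14,3],[10,19,3.5],[13,24,4],[16,29,4],[18.4,33.6,4],[18.4,33.6,4]]' 0; cat >> h.py <<'E'
from scipy.spatial.transform import Rotation as Ro
def wrist():
    o=bot.get_obs(); c=bot.camera("wrist"); c=dict(c)
    T=np.eye(4);T[:3,:3]=Ro.from_euler("xyz",o["tcp_rot"],degrees=True).as_matrix();T[:3,3]=o["ee_pos"]
    M=np.linalg.inv(T@np.array(c["mount"])); c["R"]=M[:3,:3];c["t"]=M[:3,3]; return c,o
def best(th,c):
    v=bot.landmark_of(th,c); return (v[0]["point"],round(v[0]["score"],2)) if v else None
E
python3 - <<'E'
from h import *
c,o=wrist(); print(o["ee_pos"],o["tcp_rot"],o["time"],o["q"]); print(-c["R"].T@c["t"], c["R"].T[:,2])
cv2.imwrite("pics/w1.png",c["img"][...,::-1])
for th,z in [("push_face",.079),("carriage",.03),("press",0),("end_stop",.045),("ram_tip",.085),("guard",.13),("lever_pad",.115)]:
    b=best(th,c)
    if b: print(th,np.round(b[0],1),b[1],at_z(c,b[0],z).round(4))
E
```

```text
[ 0.21609457 -0.50577051  0.21610302] [1.79998547e+02 1.56775950e-03 2.31357605e+01] 1.6 [-6.68641538e+01  4.97811533e+00  1.00794801e+01  9.50999118e+01
 -1.56776167e-03  9.00000856e+01]
[ 0.28007313 -0.47764165  0.37266624] [-0.25483426 -0.10978431 -0.96073248]validation failed for argument at $[0]...
```

View pics/w1.png

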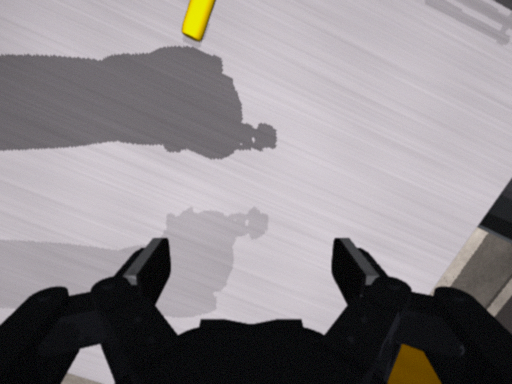

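The wrist picture shows only bench and shadow, because the move was refused (each row needs 4 numbers). I'm repeating it with a turn that puts tool x along the press's x.

```bash
python3 -m inch '[[2.5,4.5,1,-5],[5,9,2,-10],[7.5,14,3,-15],[10,19,3.5,-20],[13,24,4,-25],[16,29,4,-30],[18.4,33.6,4,-34],[18.4,33.6,4,-34]]' 0; 
python3 - <<'E'
from h import *
c,o=wrist(); print(o["ee_pos"],o["tcp_rot"],o["time"])
cv2.imwrite("pics/w2.png",c["img"][...,::-1])
for th,z in [("push_face",.079),("carriage",.03),("press",0),("end_stop",.045),("ram_tip",.085),("guard",.13),("lever_pad",.115)]:
    b=best(th,c)
    if b: print(th,np.round(b[0],1),b[1],at_z(c,b[0],z).round(4))
E
```

```text
time: 3.0
ee_pos: [0.4012, -0.1671, 0.2562]
tcp_rot: [-180.0, -0.0, -10.6]
wrist_force: [0.1, 0.9, -0.4]
opening: 0.0003
grasp_force: 0.0
[ 0.40123337 -0.16710205  0.25615887] [-1.79979311e+02 -1.78011173e-02 -1.06251327e+01] 3.0
push_face [254.  102.9] 0.66 [ 0.4816 -0.1861  0.079 ]
carriage [257.1  50.4] 0.91 [ 0.5449 -0.2024  0.03  ]
ram_tip [116.2 111.3] 0.75 [ 0.5018 -0.0286  0.085 ]
guard [108.1  54.6] 0.57 [ 0.5477 -0.0582  0.13  ]
```

View pics/w2.png

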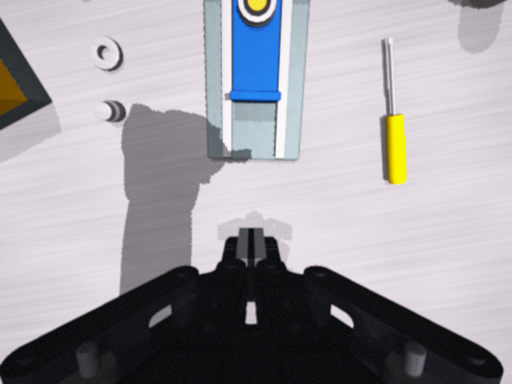

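The closed fingers line up with the press. The plate top is at about (255,96), the bed's rear edge at row 158 spans columns 207–299, and the carriage bearing is at (257,5). Next I work out the yaw and the plate position.

```bash
python3 - <<'E'
from h import *
c,o=wrist()
for a,b,z in [((208,158),(204,2),.03),((298,158),(309,2),.03),((227,155),(225,2),.042),((280,155),(287,2),.042)]:
    A,B=at_z(c,a,z),at_z(c,b,z);d=B-A;print(A.round(4),B.round(4),np.degrees(np.arctan2(d[1],d[0])))
print(at_z(c,(255,101),.104),at_z(c,(231,101),.104),at_z(c,(281,101),.104))
E
```

```text
[ 0.4218 -0.1138  0.03  ] [ 0.6076 -0.1534  0.03  ] -12.054925531500116
[ 0.3975 -0.238   0.03  ] [ 0.5832 -0.2785  0.03  ] -12.317538867014248
[ 0.4222 -0.1422  0.042 ] [ 0.5985 -0.1786  0.042 ] -11.66686089249522
[ 0.4084 -0.2129  0.042 ] [ 0.5846 -0.2502  0.042 ] -11.957281130877975
[ 0.48074682 -0.19105558  0.104     ] [ 0.48567289 -0.16579878  0.104     ] [ 0.47540924 -0.21842229  0.104     ]
```

```bash
python3 -m inch '[[1.4,-0.6,-5.5,-0.7],[2.8,-1.3,-11,-1.4],[2.8,-1.3,-16,-1.4],[2.8,-1.3,-18.6,-1.4],[3.3,-1.4,-18.6,-1.4],[4.3,-1.6,-18.6,-1.4],[5.2,-1.8,-18.6,-1.4],[5.7,-1.9,-18.6,-1.4]]'
python3 - <<'E'
from h import *
c,o=wrist(); print(o["ee_pos"],o["wrist_force"])
cv2.imwrite("pics/w3.png",c["img"][...,::-1])
E
```

```text
time: 4.45
ee_pos: [0.4584, -0.1891, 0.071]
tcp_rot: [180.0, -0.1, -12.3]
wrist_force: [-0.0, 1.1, -0.5]
opening: 0.0001
grasp_force: 0.0
[ 0.45836399 -0.18914834  0.07096628] [-0.040855    1.09679482 -0.50625512]
```

View pics/w3.png

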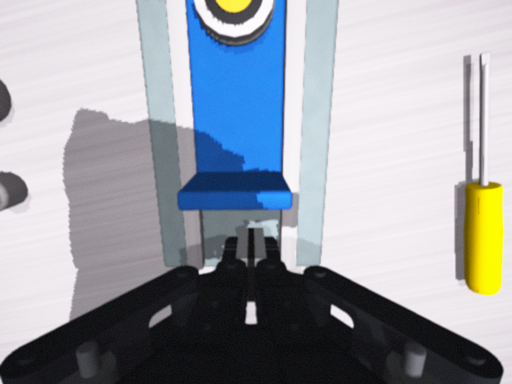

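The plate face lies ahead of the fingers, at columns 178–292 and row 205. The fingers are about 5 mm to its right, so I shift left slightly while pushing.

```bash
python3 -m inch '[[0.9,0.2,0,0],[1.6,0.1,0,0],[2.6,-0.1,0,0],[3.6,-0.4,0,0],[4.8,-0.6,0,0],[6,-0.9,0,0],[7.2,-1.1,0,0],[7.9,-1.3,0,0]]'
python3 - <<'E'
from h import *
c,o=wrist(); print(o["ee_pos"],o["wrist_force"])
cv2.imwrite("pics/w4.png",c["img"][...,::-1])
E
```

```text
time: 5.5
ee_pos: [0.5361, -0.2017, 0.0701]
tcp_rot: [-180.0, 0.1, -12.3]
wrist_force: [-5.4, 1.4, 4.1]
opening: -0.0
grasp_force: 3.1
[ 0.53605621 -0.20165421  0.07006806] [-5.42925087  1.40851233  4.09582027]
```

View pics/w4.png

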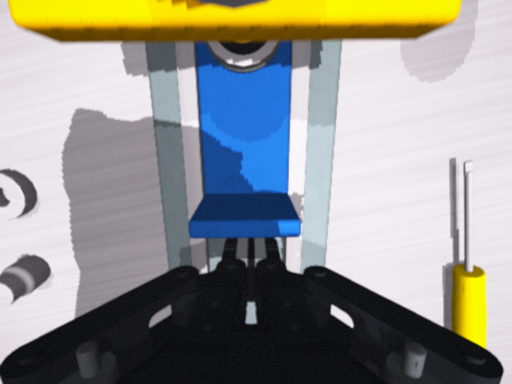

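The fingers touch the plate, nearly centred (plate columns 190–300), and are sliding it with about 5.5 N. About 10 mm remain, so I continue slowly.

```bash
python3 -m inch '[[0.15,-0.03,0,0],[0.3,-0.06,0,0],[0.45,-0.1,0,0],[0.6,-0.13,0,0],[0.7,-0.15,0,0],[0.8,-0.17,0,0],[0.9,-0.19,0,0],[0.9,-0.19,0,0]]'
```

```text
time: 6.55
ee_pos: [0.5453, -0.2037, 0.07]
tcp_rot: [-180.0, -0.0, -12.3]
wrist_force: [-2.6, 1.4, -0.5]
opening: -0.0001
grasp_force: 0.8
```

```bash
python3 -m inch '[[0.1,-0.02,0,0],[0.2,-0.04,0,0],[0.3,-0.06,0,0],[0.4,-0.08,0,0],[0.5,-0.1,0,0],[0.6,-0.12,0,0],[0.7,-0.14,0,0],[0.7,-0.14,0,0]]'
```

```text
time: 7.55
ee_pos: [0.5453, -0.2034, 0.07]
tcp_rot: [-180.0, 0.8, -12.3]
wrist_force: [-38.9, 9.8, 17.9]
opening: 0.0002
grasp_force: 20.3
```

The force rises to 39 N with no further motion at s = -0.0166, as expected for home, so the carriage is against the stop. I retreat, rise, and head for the guard.

```bash
python3 -m inch '[[-0.7,0.2,0,0],[-2.2,0.5,0,0],[-4,0.8,0,0],[-5,1,1,0],[-5,1,6,0],[-5,1,12,0],[-5,1,18,0],[-5,1,18,0]]' && python3 -m inch '[[0,3,0.5,4],[0,8,1,8],[-0.5,13,1,12],[-1,18.5,1,16],[-1,24,1,20],[-1,30,1,25],[-1,35.5,1,30],[-1,35.5,1,30]]'
python3 - <<'E'
from h import *
c,o=wrist(); print(o["ee_pos"],o["tcp_rot"],o["wrist_force"])
cv2.imwrite("pics/w5.png",c["img"][...,::-1])
for th,z in [("guard",.13),("lever_pad",.115)]:
    b=best(th,c)
    if b: print(th,np.round(b[0],1),b[1],at_z(c,b[0],z).round(4))
s=bot.camera("scene")
for th,z in [("carriage",.03),("push_face",.079)]:
    b=best(th,s)
    if b:
        p=at_z(s,b[0],z); print(th,p,b[1],(p[:2]-[.5613,-.2081])@[.978,-.208])
E
```

```text
time: 8.55
ee_pos: [0.504, -0.1957, 0.2564]
tcp_rot: [179.9, -0.6, -12.3]
wrist_force: [-0.0, -0.2, -0.5]
opening: -0.0
grasp_force: 0.0
time: 9.55
ee_pos: [0.4923, 0.1617, 0.2596]
tcp_rot: [-179.9, 0.0, 18.2]
wrist_force: [-0.3, 0.1, -0.4]
opening: -0.0001
grasp_force: 0.0
[0.49229033 0.16173156 0.2595555 ] [-1.79905792e+02  1.17706064e-02  1.81887939e+01] [-0.28620109  0.14879499 -0.41309838]
guard [94.8  7.3] 0.74 [0.6033 0.3483 0.13  ]
lever_pad [257.3  85.1] 0.8 [0.588  0.1865 0.115 ]
carriage [ 0.62624102 -0.21448302  0.03      ] 0.67 0.06483998751439243
push_face [ 0.56698416 -0.20400221  0.079     ] 0.96 0.004706763428770543
```

View pics/w5.png

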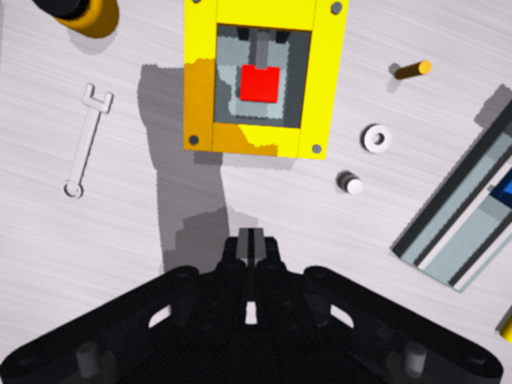

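The guard window shows with corners near (217,24), (311,30), (301,128) and (216,122). The red pad is at (260,85), and its lever runs away upward in the picture.

```bash
python3 - <<'E'
from h import *
c,o=wrist()
P=np.array([at_z(c,p,.13) for p in[(217,24),(311,30),(301,128),(216,122)]])
print(P.round(4),P.mean(0).round(4)); print([np.linalg.norm(P[i]-P[i-1]).round(4) for i in range(4)])
print(at_z(c,(260,84),.115))
d=P[1]-P[0]; print(np.degrees(np.arctan2(d[1],d[0])))
E
```

```text
[[0.6263 0.2334 0.13  ]
 [0.6482 0.1485 0.13  ]
 [0.5619 0.126  0.13  ]
 [0.5412 0.2105 0.13  ]] [0.5944 0.1796 0.13  ]
[np.float64(0.0881), np.float64(0.0876), np.float64(0.0891), np.float64(0.087)]
[0.5906548  0.17913289 0.115     ]
-75.56279089253758
```

```bash
python3 -m inch '[[2.5,0.5,0,-1],[6,1.2,0,-3],[9,1.7,0,-4],[9.8,1.9,-1,-4],[9.8,1.9,-4,-4],[9.8,1.9,-7.5,-4],[9.8,1.9,-9.5,-4],[9.8,1.9,-9.5,-4]]'
python3 - <<'E'
from h import *
c,o=wrist(); print(o["ee_pos"])
cv2.imwrite("pics/w6.png",c["img"][...,::-1])
E
```

```text
time: 10.9
ee_pos: [0.5926, 0.1639, 0.1634]
tcp_rot: [-179.3, 0.2, 15.2]
wrist_force: [0.4, 0.4, 0.3]
opening: 0.0001
grasp_force: 0.0
[0.59261784 0.16388657 0.16341194]
```

View pics/w6.png

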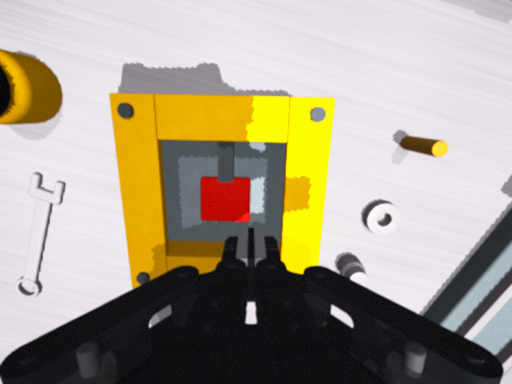

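The window sits around the fingers, with the pad at (225,200) left of the finger line at column 251. The measured y is 17 mm short of the command, so I check whether the arm is still moving.

```bash
python3 -m inch '[[0,0,0,0],[0,0,0,0],[0,0,0,0],[0,0,0,0],[0,0,0,0],[0,0,0,0],[0,0,0,0],[0,0,0,0]]'; python3 -c "
from workcell import bot
o=bot.get_obs();print(o['q'],o['qd'],o['joint_efforts'],o['ee_pos'])"
```

```text
time: 11.95
ee_pos: [0.5941, 0.1645, 0.1651]
tcp_rot: [-179.3, 0.0, 15.2]
wrist_force: [-0.1, 0.6, 0.1]
opening: 0.0004
grasp_force: 0.0
[ 15.16205533  13.49790595  14.04688605  90.55688149   0.65150211
 179.94271886] [ 0.0045089  -0.05366479  0.02449672 -0.02646724 -0.03814477  0.01283272] [ 1.90025472e-03 -6.17615891e+01  4.69255722e+01  3.50832241e-03
  3.71459546e-02  4.63453190e-06] [0.5940739  0.16452047 0.16508475]
```

Joint 6 is at its 180° limit. I turn the tool back a little; the finger margin in the window easily allows it.

```bash
python3 -m inch '[[0,0,0,4],[0,0,0,8],[0,0,0,12],[0,0,0,15],[0,0,0,15],[0,0,0,15],[0,0,0,15],[0,0,0,15]]'
```

```text
time: 12.95
ee_pos: [0.5941, 0.1645, 0.1651]
tcp_rot: [-179.4, 0.0, 30.2]
wrist_force: [-0.9, 0.5, 0.9]
opening: 0.0
grasp_force: 0.0
```

```bash
python3 -m inch '[[-0.1,0.6,0,0],[-0.3,1.2,0,0],[-0.3,1.6,0,0],[-0.3,1.6,0,0],[-0.3,1.6,0,0],[-0.3,1.6,0,0],[-0.3,1.6,0,0],[-0.3,1.6,0,0]]'
python3 - <<'E'
from h import *
c,o=wrist(); print(o["ee_pos"],o["q"])
cv2.imwrite("pics/w7.png",c["img"][...,::-1])
E
```

```text
time: 13.95
ee_pos: [0.5911, 0.1804, 0.1651]
tcp_rot: [-179.3, 0.0, 30.2]
wrist_force: [-0.3, 0.8, 0.5]
opening: 0.0
grasp_force: 0.0
[0.59109131 0.18042749 0.16508826] [ 16.6669208   13.89238103  14.51736226  90.78410924   0.63328342
 166.45395839]
```

View pics/w7.png

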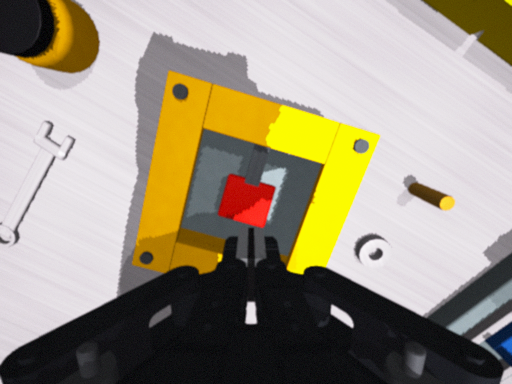

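```bash
python3 - <<'E'
from h import *
c,o=wrist(); 
for z in(.157,.13,.115):
    p=c["R"]@[.5911,.1804,z]+c["t"]; print(z,p[:2]/p[2]*K(c)+[c["cx"],c["cy"]])
print(at_z(c,(247,201),.115), [at_z(c,p,.13).round(4) for p in[(203,130),(326,163)]])
E
```

```text
0.157 [251.89480633 226.20530783]
0.13 [252.10881958 211.92989459]
0.115 [252.20570571 205.46725921]
[0.59224643 0.18585488 0.115     ] [array([0.6257, 0.2395, 0.13  ]), array([0.6492, 0.1538, 0.13  ])]
```

The projection agrees: the pad is directly under the fingers, within 5 mm. Now I press.

```bash
python3 -m inch '[[0.1,0.3,-1.5,0],[0.1,0.3,-3,0],[0.1,0.3,-4,0],[0.1,0.3,-4.7,0],[0.1,0.3,-5.3,0],[0.1,0.3,-5.8,0],[0.1,0.3,-6.3,0],[0.1,0.3,-6.5,0]]'
```

```text
time: 15.05
ee_pos: [0.592, 0.1835, 0.0998]
tcp_rot: [-179.3, 0.0, 30.2]
wrist_force: [0.4, -1.2, 0.3]
opening: 0.0002
grasp_force: 0.0
```

```bash
python3 -m inch '[[0,0,-0.1,0],[0,0,-0.2,0],[0,0,-0.3,0],[0,0,-0.4,0],[0,0,-0.5,0],[0,0,-0.6,0],[0,0,-0.7,0],[0,0,-0.7,0]]'
```

```text
time: 16.05
ee_pos: [0.5919, 0.1835, 0.0936]
tcp_rot: [-179.3, -0.0, 30.2]
wrist_force: [-2.4, 0.2, 5.6]
opening: 0.0002
grasp_force: 2.3
```

```bash
python3 -m inch '[[0,0,-0.1,0],[0,0,-0.2,0],[0,0,-0.3,0],[0,0,-0.4,0],[0,0,-0.5,0],[0,0,-0.6,0],[0,0,-0.6,0],[0,0,-0.6,0]]'
```

```text
time: 17.05
ee_pos: [0.5919, 0.1835, 0.0874]
tcp_rot: [-179.3, 0.0, 30.2]
wrist_force: [-4.9, -0.4, 5.5]
opening: -0.0001
grasp_force: 2.7
```

```bash
python3 -m inch '[[0,0,-0.1,0],[0,0,-0.15,0],[0,0,-0.2,0],[0,0,-0.25,0],[0,0,-0.3,0],[0,0,-0.3,0],[0,0,-0.3,0],[0,0,-0.3,0]]'
python3 - <<'E'
from h import *
c,o=wrist(); print(o["ee_pos"],o["wrist_force"])
s=bot.camera("side"); a=cv2.resize(s["img"][180:300,120:250],None,fx=3,fy=3)
b=c["img"][:360,:400]
cv2.imwrite("pics/w8.png",np.hstack([a,b])[...,::-1])
E
```

```text
time: 18.05
ee_pos: [0.5919, 0.1835, 0.0844]
tcp_rot: [-179.3, 0.0, 30.2]
wrist_force: [-4.4, -0.2, 4.3]
opening: 0.0001
grasp_force: 2.8
[0.59186562 0.18347075 0.08436077] [-4.39338351 -0.23953575  4.25139067]
```

View pics/w8.png

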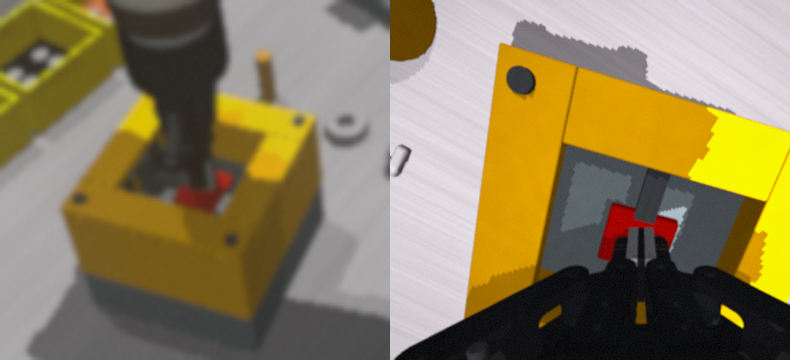

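The gripper body stands well clear above the guard and the fingertips are on the red pad. The force isn't rising to a hard limit yet, so I measure the pad's height.

```bash
python3 - <<'E'
from h import *
c,o=wrist(); C={"w":c,"side":bot.camera("side"),"scene":bot.camera("scene")}
r={}
for n,k in C.items():
    b=best("lever_pad",k)
    if b: r[n]=ray(k,b[0]); print(n,np.round(b[0],1),b[1],at_z(k,b[0],.091).round(4),at_z(k,b[0],.115).round(4))
if len(r)>1: print(tri(r.values()))
h=cv2.cvtColor(c["img"],cv2.COLOR_RGB2HSV); m=((h[...,0]<8)|(h[...,0]>172))&(h[...,1]>150)&(h[...,2]>60)
y,x=np.nonzero(m[:300]); 
for f in(x+y,x-y,-x-y,y-x): i=f.argmin(); print((x[i],y[i]),[at_z(c,(x[i],y[i]),z)[:2].round(4).tolist() for z in(.115,.091,.08)])
for z in(.09,.0764):
    p=c["R"]@[.5919,.1835,z]+c["t"]; print(z,p[:2]/p[2]*K(c)+[c["cx"],c["cy"]])
E
```

```text
w [247.3 242.3] 0.97 [0.5869 0.1836 0.091 ] [0.5974 0.1891 0.115 ]
side [188.9 240.5] 0.76 [0.5961 0.1757 0.091 ] [0.5797 0.1901 0.115 ]
scene [307.3 164.7] 0.46 [0.586  0.1942 0.091 ] [0.6028 0.1688 0.115 ]
[0.5908387  0.18397696 0.10015481]
(np.int64(223), np.int64(203)) [[0.6096, 0.2098], [0.6014, 0.2082], [0.5976, 0.2075]]
(np.int64(208), np.int64(256)) [[0.5805, 0.2027], [0.5666, 0.1998], [0.5603, 0.1985]]
(np.int64(279), np.int64(247)) [[0.6033, 0.1739], [0.5939, 0.1655], [0.5895, 0.1617]]
(np.int64(285), np.int64(220)) [[0.6173, 0.1791], [0.6106, 0.1717], [0.6074, 0.1683]]
0.09 [251.72737466 235.09654253]
0.0764 [251.86569174 226.19016815]
```

```bash
python3 -m inch '[[0,0,-0.05,0],[0,0,-0.1,0],[0,0,-0.15,0],[0,0,-0.2,0],[0,0,-0.25,0],[0,0,-0.3,0],[0,0,-0.3,0],[0,0,-0.3,0]]'
```

```text
time: 19.45
ee_pos: [0.592, 0.1835, 0.0814]
tcp_rot: [-179.3, 0.0, 30.2]
wrist_force: [-4.1, -1.3, 5.3]
opening: -0.0001
grasp_force: 2.8
```

```bash
python3 - <<'E'
from h import *
c=bot.camera("wrist"); M=np.array(c["mount"])
for p in[(238,228),(265,228),(228,238),(228,262),(190,267),(320,267),(30,345)]:
    d=M[:3,:3]@np.array([(p[0]-c["cx"])/K(c),(p[1]-c["cy"])/K(c),1]); o=M[:3,3]
    print(p,[(1000*(o+d*(x-o[0])/d[0])).round(0).tolist() for x in(0.,.011,.014)])
C=[bot.camera("side"),bot.camera("scene")]
P=[best("lever_pad",k) for k in C]; print(P,tri([ray(k,b[0]) for k,b in zip(C,P) if b]))
E
```

```text
(238, 228) [[0.0, -9.0, 5.0], [11.0, -8.0, -20.0], [14.0, -7.0, -27.0]]
(265, 228) [[0.0, 8.0, 5.0], [11.0, 7.0, -20.0], [14.0, 7.0, -27.0]]
(228, 238) [[0.0, -14.0, -9.0], [11.0, -12.0, -33.0], [14.0, -11.0, -39.0]]
(228, 262) [[0.0, -12.0, -37.0], [11.0, -10.0, -56.0], [14.0, -10.0, -61.0]]
(190, 267) [[0.0, -30.0, -41.0], [11.0, -25.0, -59.0], [14.0, -24.0, -64.0]]
(320, 267) [[0.0, 32.0, -41.0], [11.0, 27.0, -60.0], [14.0, 26.0, -64.0]]
(30, 345) [[0.0, -71.0, -87.0], [11.0, -60.0, -98.0], [14.0, -57.0, -101.0]]
[([189.6, 243.0], 0.78), ([306.6, 166.1], 0.6)] [0.58912774 0.18339635 0.09350229]
```

The pad reads about 93 mm and is still descending with the tool. The knuckles are within ±30 mm at window height, so I carry on to the hard limit.

```bash
python3 -m inch '[[0,0,-0.1,0],[0,0,-0.2,0],[0,0,-0.3,0],[0,0,-0.4,0],[0,0,-0.5,0],[0,0,-0.5,0],[0,0,-0.5,0],[0,0,-0.5,0]]'
```

```text
time: 20.7
ee_pos: [0.5924, 0.1836, 0.0774]
tcp_rot: [-179.4, -0.1, 30.2]
wrist_force: [-4.0, -1.4, 10.4]
opening: -0.0001
grasp_force: 5.5
```

```bash
python3 -m inch '[[0,0,-0.05,0],[0,0,-0.1,0],[0,0,-0.15,0],[0,0,-0.2,0],[0,0,-0.25,0],[0,0,-0.3,0],[0,0,-0.3,0],[0,0,-0.3,0]]'
```

```text
time: 21.7
ee_pos: [0.5925, 0.1836, 0.0769]
tcp_rot: [-179.4, -0.2, 30.2]
wrist_force: [-11.0, -2.9, 25.7]
opening: 0.0003
grasp_force: 13.6
```

That is the hard limit: 26 N and no further motion. I come straight up and out.

```bash
python3 -m inch '[[0,0,0.4,0],[0,0,1.5,0],[0,0,3.5,0],[0,0,6,0],[0,0,9,0],[0,0,12,0],[0,0,15,0],[0,0,15,0]]' && python3 -m inch '[[-2,0,1,0],[-5,0,2,0],[-8,0,2,0],[-10,0,2,0],[-10,0,2,0],[-10,0,2,0],[-10,0,2,0],[-10,0,2,0]]'
python3 - <<'E'
from h import *
c,o=wrist(); C=[c,bot.camera("side"),bot.camera("scene")]
for th in("lever_pad","push_face","carriage"):
    P=[best(th,k) for k in C[(0 if th=="lever_pad" else 1):]]; print(th,P)
    r=[ray(k,b[0]) for k,b in zip(C[(0 if th=="lever_pad" else 1):],P) if b]
    if len(r)>1: x=tri(r); print(x,(x[:2]-[.5613,-.2081])@[.978,-.208])
E
```

```text
time: 22.7
ee_pos: [0.5931, 0.1838, 0.2256]
tcp_rot: [-179.4, -0.2, 30.2]
wrist_force: [0.6, 0.6, 0.5]
opening: 0.0
grasp_force: 0.0
time: 23.7
ee_pos: [0.4925, 0.1835, 0.2426]
tcp_rot: [-179.3, 0.0, 30.2]
wrist_force: [-0.4, 0.3, 0.1]
opening: -0.0001
grasp_force: 0.0
lever_pad [([298.6, 98.8], 0.72), ([186.8, 244.1], 0.79), ([307.7, 167.3], 0.55)]
[0.59290669 0.1855685  0.08974534] -0.050971703137106486
push_face [([278.3, 166.6], 0.62), ([209.1, 238.7], 0.95)]
[ 0.56552614 -0.21220771  0.0772615 ] 0.0049875724632306925
carriage [([262.9, 173.1], 0.77), ([223.3, 261.3], 0.93)]
[ 0.61964501 -0.21398789  0.0285689 ] 0.05828610292869282
```

The pad stays at z ≈ 90 mm (fully down) and the carriage is at s ≈ 0.058–0.065, which is home. The arm is clear, so I hand in.

```bash
python3 -c "
from workcell import bot
print(bot.job_done())"
```

```text
the job is handed in; nothing more can be done
None
```

The carriage is home against the stop, the lever is pressed to its limit and stayed down, and the arm came out clear; I handed the job in at about 24 s of the 51 s allowed, and the hand-in returned no verdict.

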